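# Load the steam oven and start it with its stick

## Robot

A 7-joint arm with a two-finger parallel gripper is mounted at the origin on the work surface. World frame = base frame: x ahead of the robot, y to its left, z up, the work surface at z = 0. Lengths are in m, angles in rad, forces in N, time in s.
With the tool pointing down it reaches from about 0.4 to 0.85 m from the base axis. Payload 4.5 kg.
Tool frame: the origin (TCP) lies at the very end of the fingers, on their centre line; the grasp point (between the pads) lies 19 mm behind it (tcp_to_grasp is the z of the grasp point in the tool frame, in m); z points along the fingers, y is the line along which they close (so a half turn about z gives the same grasp; the last joint's range is limited). The gripper opens to 88 mm and grips with 3 to 60 N. Pads are 18 mm wide; open, the fingers measure 123 mm over their backs; the gripper's body (75 mm by 187 mm) begins 45 mm behind the grasp point.
Start: joints at [-1.288, 0.689, -0.195, 1.565, 0.157, 0.902, -0.215], TCP at [0.154, 0.606, 0.239] pointing down, gripper open.
Joint ranges: [-3.01, 3.01], [-0.46, 2.08], [-1.47, 1.51], [0.13, 2.56], [-1, 4.14], [0.04, 2.09], [-2.66, 2.66]. Speed limits (rad/s): [2.57, 2.57, 3.14, 3.14, 3.14, 3.14, 3.14].

## Interface

Orientations are given as a unit quaternion [x, y, z, w].
In Python, from plant import * gives the robot as it stands. The module is installed in compiled form; this text tells all that it offers.
- The arm moves only by the shell command python3 -m jog 'ROWS' [OPENING] [FORCE]. ROWS is JSON, a list that holds one entry, the list of rows, each a list of 6 numbers: the shift along the tool's x, y, z in m, then the turn, a rotation vector about the tool's x, y, z in rad. In form: [[[dx, dy, dz, ax, ay, az], ...]]. A call has 1 to 12 rows; each row shifts and turns the commanded pose from where the row before left it, along the tool's axes as they then stand; what a row does not reach is not made up. A row lasts 1/8 s, in which the tool goes at most 62.5 mm and 10.7 degrees, less where a joint would pass 70% of its speed; a pose out of reach is approached as far as the arm can. A call with a gripper value outside its range is refused whole. OPENING is the finger opening in m, from 0 to 0.0881, set as the call begins (- or left out, the last holds). The fingers move at their own pace and stop on an object; FORCE is the grip in N (left out, the last holds). Time passes only in rows, so rows that do not move let the fingers close. It gives the time, the measured TCP pose, the force, the opening and the grip force at its end, in the units of the state.
- get_state(): the state, without advancing time (a new reading comes with each control period).
- snapshot(name): name is "side" or "top" or "wrist"; returns a dict with "frame" (400x640x3 uint8, red, green, blue), "mtx" (3x3 intrinsics, pixels), "xyz" and "orientation" of the camera in the world; the wrist camera has in their place "mount" (4x4, takes a point from camera to tool coordinates, whose origin is the TCP and whose axes are the flange's). Camera axes: x right, y down, z forward; pixel columns grow to the right and rows downward; lengths in m; the calibration is good to about 2 mm. A picture is of the moment at which its call begins: read the wrist's pose just before it. There is no depth.
- finish_job(): hands the job in; it is judged then, once.
The state is a dict: "clock": time; "q": joint angles; "qd": joint speeds; "joint_torque": joint torques, N m; "tool_pos": TCP position; "eef_rot": TCP orientation; "contact_force": force on the tool from outside, world axes, zero at the start; "moment": the same for the moment, N m; "opening": opening from 0.0 (shut) to 1.0 (fully open); "finger_force": force on a finger pad.
Only numpy, scipy, OpenCV 4.12 (cv2) and the standard library are available. Lean on these libraries where they do the work, as an engineer would, in place of code of your own. Each camera call takes 0.05 s, during which the arm holds its last target. There are 200 camera calls.

## Task

Stand all the lidded custard pots that are on the cork mat upright on the metal tray, then slide the loaded tray by its handle into the little steam oven's opening until it is fully home. Then start the oven: tilt the control stick on its top well over towards the back of the oven (straight away from the opening), hold it there for a good two seconds, and let it spring back. Leave the mug, the soap bottle and the pepper mill alone.

Things in the scene. Friction and masses are not known exactly. Their poses are not given: they have to be found in the camera images.
- oven: Fixed steel countertop steam oven, 250 deep (x) x 270 wide (y) x 165 high. Origin: centre of its footprint on the worktop. Its x axis points from the front into the oven, to its back; y to its left as seen by someone facing the opening; z up. Front face at x = -125. The opening is in the middle of the front; the control stick stands on top.
- bay_mouth (a point): Centre of the opening's lower edge, in the front face (oven x = -125, y = 0, z = 0). The bay behind it is 150 wide and 86 high, from the worktop up, flared to about 166 wide over the first 20 mm, with a solid stop 194 mm in. It has no floor of its own: the tray runs on the worktop.
- bay_home (a point): Point fixed in the oven, on the worktop (oven x = -29, y = 0), same axes as the oven: where the tray's origin lies when the tray is fully home. Against the stop the tray's origin is 2 mm farther in, its front wall flush with the oven's front and only the handle outside.
- tray: Loose shallow aluminium tray, 0.3 to 0.55 kg, on the worktop: outside 192 (x) x 134 (y) x 18 high, walls and floor 4 thick, one open compartment (184 x 126 inside). Origin: centre of its underside, z up. The handle is on the -x end, so the +x end goes into the oven first, tray x along oven x. It slides on the worktop.
- tray_handle (a point): Grip point of the tray's handle, at tray x = -160, y = 0, z = 36. The handle is a straight black bar lying along tray x from x = -196 to -116, 18 wide (y), from 20 to 48 above the worktop, free on both sides. It moves with the tray.
- stick_fb (a joint): Tilt of the control stick, rad: positive towards the back of the oven (oven +x), negative towards the opening; 0 upright; stops at +-0.5. Spring-centred, 0.6 Nm/rad (about 4 N at the ball for 0.4 rad); springs back when let go.
- stick_lr (a joint): Sideways tilt of the same stick, rad: positive to oven -y, negative to oven +y; same spring and stops.
- stick_knob (a point): Centre of the black ball, 28 diameter, on the end of the control stick. At rest it is at oven x = -45, y = 0, 227 above the worktop; the stick is an 11 mm rod pivoted 56 mm below the ball's centre (oven z = 171), free all round.
- mat: Fixed round cork mat, 236 diameter, 2 thick, on which the pots start. Origin: centre of its underside.
- pot0: Lidded custard pot, loose, about 100 to 170 g; all are alike, three to five are present (else None). White cylinder 50 diameter (lid rim 51), 34 high, lid fixed on, with an upright round knob on top, 18 diameter, from 34 to 54 above the bottom. Origin: centre of the underside, z up. Six fit on the tray: 3 along x by 2, 58 mm apart.
- pot1: Lidded custard pot, loose, about 100 to 170 g; all are alike, three to five are present (else None). White cylinder 50 diameter (lid rim 51), 34 high, lid fixed on, with an upright round knob on top, 18 diameter, from 34 to 54 above the bottom. Origin: centre of the underside, z up. Six fit on the tray: 3 along x by 2, 58 mm apart.
- pot2: Lidded custard pot, loose, about 100 to 170 g; all are alike, three to five are present (else None). White cylinder 50 diameter (lid rim 51), 34 high, lid fixed on, with an upright round knob on top, 18 diameter, from 34 to 54 above the bottom. Origin: centre of the underside, z up. Six fit on the tray: 3 along x by 2, 58 mm apart.
- pot3: Lidded custard pot, loose, about 100 to 170 g; all are alike, three to five are present (else None). White cylinder 50 diameter (lid rim 51), 34 high, lid fixed on, with an upright round knob on top, 18 diameter, from 34 to 54 above the bottom. Origin: centre of the underside, z up. Six fit on the tray: 3 along x by 2, 58 mm apart.
- pot4: Lidded custard pot, loose, about 100 to 170 g; all are alike, three to five are present (else None). White cylinder 50 diameter (lid rim 51), 34 high, lid fixed on, with an upright round knob on top, 18 diameter, from 34 to 54 above the bottom. Origin: centre of the underside, z up. Six fit on the tray: 3 along x by 2, 58 mm apart.
- mug: Bystander: blue mug with a handle, 90 high, 76 diameter. Origin: centre of its underside.
- soap: Bystander: blue soap bottle, 170 high, 60 diameter. Origin: centre of its underside.
- mill: Bystander: dark wooden pepper mill, 140 high, 52 diameter. Origin: centre of its underside.

How it is judged:
On the way, in this order (a step that is already met when the one before it is completed fails the run):
1. every pot stands upright on the tray (x of pot0 in the frame of tray between -0.075 and 0.075 m and y of pot0 in the frame of tray between -0.045 and 0.045 m and z of each of pot0, pot1, pot2, pot3, pot4 in the frame of tray below 0.012 m and angle between each of pot0, pot1, pot2, pot3, pot4's own z axis and vertical below 0.2 rad and x of pot1 in the frame of tray between -0.075 and 0.075 m and y of pot1 in the frame of tray between -0.045 and 0.045 m and x of pot2 in the frame of tray between -0.075 and 0.075 m and y of pot2 in the frame of tray between -0.045 and 0.045 m and x of pot3 in the frame of tray between -0.075 and 0.075 m and y of pot3 in the frame of tray between -0.045 and 0.045 m and x of pot4 in the frame of tray between -0.075 and 0.075 m and y of pot4 in the frame of tray between -0.045 and 0.045 m), for 0.3 s.
2. the tray, with every pot standing on it, is fully home in the oven (all of step 1 and x of tray in the frame of bay_home above -0.012 m and y of tray in the frame of bay_home between -0.015 and 0.015 m and angle between the x axis of tray and the x axis of oven, either way round below 0.1 rad and angle between tray's own z axis and vertical below 0.06 rad), for 0.3 s.
3. with the tray home and the pots on it, the stick is held over to the back (more than 0.3 rad, less than 0.2 rad sideways) for 1.2 s (all of step 2 and value of joint stick_fb above 0.3 rad and value of joint stick_lr between -0.2 and 0.2 rad), for 1.2 s.
At the end, for the whole second after the job is handed in: Every pot stands upright (within 0.2 rad) on the tray's floor; the tray is home in the oven, within 12 mm of bay_home in depth, 15 mm sideways and 0.1 rad in yaw; the stick is back upright within 0.08 rad; tray and pots are at rest (all of step 2 and value of joint stick_fb between -0.08 and 0.08 rad and value of joint stick_lr between -0.08 and 0.08 rad and linear speed of tray below 0.02 m/s and linear speed of each of pot0, pot1, pot2, pot3, pot4 below 0.03 m/s); the robot touches nothing.
It fails at once if the mug is moved by more than 40 mm or tipped (distance of mug from where it was at the start of the episode above 0.04 m or angle between mug's own z axis and vertical above 0.5 rad).
It fails at once if the soap bottle is moved by more than 40 mm or tipped (distance of soap from where it was at the start of the episode above 0.04 m or angle between soap's own z axis and vertical above 0.5 rad).
It fails at once if the pepper mill is moved by more than 40 mm or tipped (distance of mill from where it was at the start of the episode above 0.04 m or angle between mill's own z axis and vertical above 0.5 rad).
Of pot0, pot1, pot2, pot3, pot4 only 3 to 5 are there at a start; the rules pass over those that are not, and their reading is None.
At some moment in a run one of pot0, pot1, pot2, pot3, pot4 may be knocked a few centimetres aside while the robot is not near it.
Once in a run the grip may slacken for a moment while it holds something.
It also fails if it takes over 210 s, if anything falls off the work surface, if the arm or the gripper's body presses on something with over 40 N, if the wrist force passes 120 N, or if a joint passes its speed limit or range.

## Working session

There is one attempt and no reset: what is moved stays moved. The work goes in short steps, Python scripts to look and compute and a shell command to move; the robot and the scene stay as the last step left them, time stands still between calls to the robot, and variables do not carry over. Pictures are saved under pics/ and viewed, at most 14 in all, crops included, and the job is handed in when it is done.

```bash
mkdir -p pics; python3 - <<'E'
from plant import *
import cv2
s=get_state()
print(s)
for n in("side","top"):
    d=snapshot(n); cv2.imwrite(f"pics/{n}0.png",d["frame"][:,:,::-1]); print(n,d["mtx"].tolist(),d["xyz"],d["orientation"])
E
```

```text
{'clock': 0.0, 'q': array([-1.28819235,  0.68998303, -0.19454061,  1.56630811,  0.15732662,
        0.90247067, -0.21513605]), 'qd': array([ 3.96697338e-04, -2.70859863e-03, -6.82668054e-05,  5.18304817e-04,
       -1.00552363e-03, -1.23521374e-03, -9.98197128e-04]), 'joint_torque': array([-1.94247427e-04, -5.27558327e+01, -1.26669746e+00, -1.53433102e+01,
       -5.25514595e-02,  6.55107899e-03,  1.75254859e-04]), 'tool_pos': array([0.15379184, 0.6051587 , 0.23792086]), 'eef_rot': array([ 1.24041133e-01,  9.92276681e-01, -8.85392085e-04, -4.65493557e-05]), 'contact_force': array([-0.50267806, -0.66412586, -0.02773128]), 'moment': array([-4.55167311e-02, -1.44520569e-03, -4.60423032e-05]), 'finger_force': 0.0, 'opening': 1.0021940758824261}
side [[473.33479265753795, 0.0, 317.8514683424412], [0.0, 473.33479265753795, 197.66541305909558], [0.0, 0.0, 1.0]] [ 0.03073466 -0.59852099  1.06126589] [ 0.85868853 -0.34836833  0.13314614 -0.35151901]
top [[409.16884691841153, 0.0, 324.25645229131857], [0.0, 409.16884691841153, 196.456041732443], [0.0, 0.0, 1.0]] [0.42925862 0.01349657 1.19523588] [-0.7006442   0.70853342 -0.05469004  0.06393038]
```

View pics/side0.png

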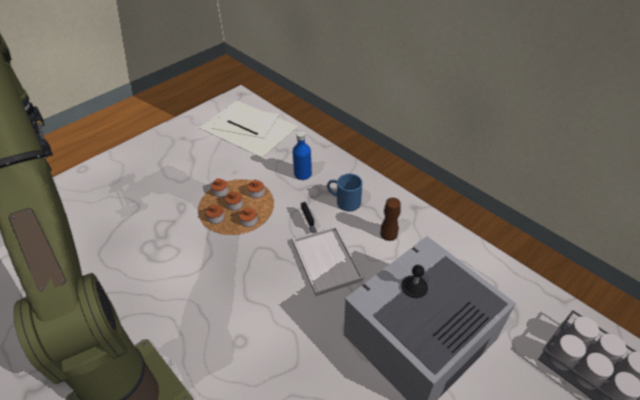

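View pics/top0.png

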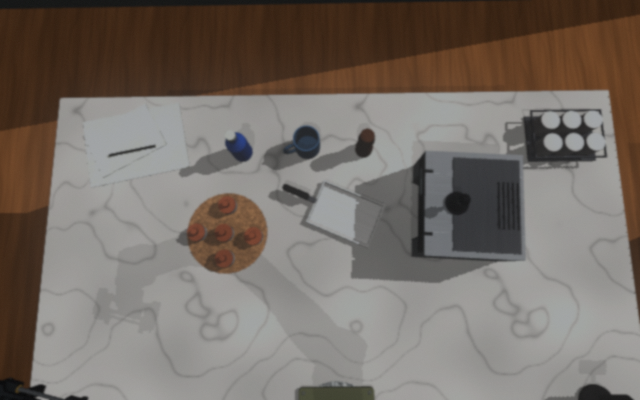

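Five pots on the mat; tray (handle up-left), oven to the right with its opening facing left. I'll zoom.

```bash
cat > h.py <<'E'
import numpy as np, cv2
from scipy.spatial.transform import Rotation as R
from plant import *
def cam(d):
    if "mount" in d:
        s=d["state"]; T=np.eye(4); T[:3,:3]=R.from_quat(s["eef_rot"]).as_matrix(); T[:3,3]=s["tool_pos"]; T=T@np.array(d["mount"]); return T[:3,:3],T[:3,3]
    return R.from_quat(d["orientation"]).as_matrix(),np.array(d["xyz"])
def ray(d,u,v,z):
    A,p=cam(d); r=A@np.linalg.solve(d["mtx"],[u,v,1.]); return p+r*(z-p[2])/r[2]
def proj(d,P):
    A,p=cam(d); c=(np.atleast_2d(P)-p)@A; q=c@np.array(d["mtx"]).T; return q[:,:2]/q[:,2:]
def shot(n):
    s=get_state(); d=snapshot(n); d["state"]=s; return d
E
python3 - <<'E'
from h import *
im=cv2.imread("pics/top0.png")
c=cv2.resize(im[120:290,175:400],None,fx=3.5,fy=3.5,interpolation=cv2.INTER_CUBIC); cv2.imwrite("pics/c1.png",c)
c=cv2.resize(im[130:280,400:540],None,fx=4,fy=4,interpolation=cv2.INTER_CUBIC); cv2.imwrite("pics/c2.png",c)
E
```

```text
(no output)
```

View pics/c1.png

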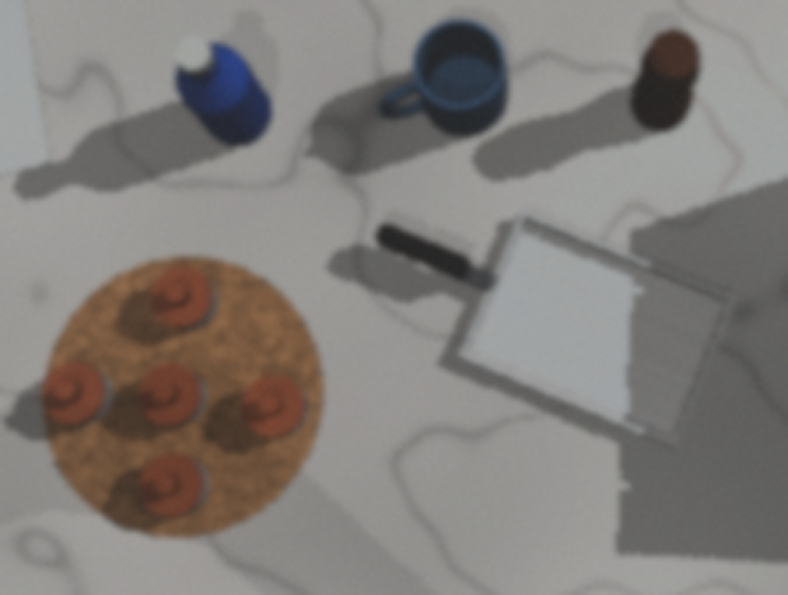

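View pics/c2.png

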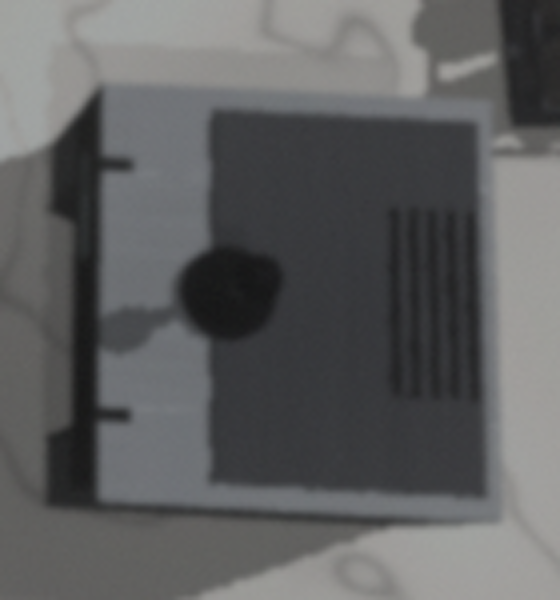

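```bash
cat > fit.py <<'E'
from h import *
from scipy.optimize import least_squares
def full(pts,s,off): return (np.array(pts)+.5)/s-.5+np.array(off)
def model(p,M): 
    c,s=np.cos(p[2]),np.sin(p[2]); M=np.array(M,float); return np.c_[p[0]+c*M[:,0]-s*M[:,1],p[1]+s*M[:,0]+c*M[:,1],M[:,2]]
def fit(d,px,M,p0):
    r=least_squares(lambda p:(proj(d,model(p,M))-px).ravel(),p0); return r.x,np.abs(r.fun).max()
def lids(d,z=0.038,area=30):
    f=d["frame"].astype(int); m=((f[...,0]-f[...,2]>35)&(f[...,0]>1.55*f[...,1])).astype(np.uint8)
    n,l,st,c=cv2.connectedComponentsWithStats(m)
    return [(c[i],st[i][4],ray(d,*c[i],z)) for i in range(1,n) if st[i][4]>area and st[i][4]<2000]
E
python3 - <<'E'
from fit import *
d=shot("top")
tray=full([(525,215),(735,293),(672,443),(443,360)],3.5,(175,120))
M=[(-.096,.067,.018),(.096,.067,.018),(.096,-.067,.018),(-.096,-.067,.018)]
print("tray",*fit(d,tray,M,[.4,0,-2]))
ov=full([(100,85),(493,103),(500,520),(97,503)],4,(400,130))
M=[(-.125,.135,.165),(.125,.135,.165),(.125,-.135,.165),(-.125,-.135,.165)]
print("oven",*fit(d,ov,M,[.4,-.4,-1.57]))
for n,p,z in(("soap",(215,110),.05),("mug",(461,65),.09),("mill",(675,53),.14),("handle end",(382,236),.048),("stick",(0,0),0)):
    print(n,ray(d,*full([p],3.5,(175,120))[0],z))
k=full([(262,268)],4,(400,130))[0];print("ball",ray(d,*k,.227))
for l in lids(d): print(l)
E
```

```text
tray [ 0.57955472 -0.02923206 -1.97204921] 3.4450775602970793
oven [ 0.57957599 -0.3525827  -1.63290547] 0.9848133125359482
soap [0.76030045 0.28216393 0.05      ]
mug [0.78331847 0.07567124 0.09      ]
mill [ 0.7744781  -0.09116332  0.14      ]
handle end [0.65251326 0.14300441 0.048     ]
stick [0.87741657 0.48610388 0.        ]
ball [ 0.58892419 -0.31110474  0.227     ]
(array([401.76153846,  60.63846154]), np.int32(130), array([ 1.04020229, -0.21144665,  0.038     ]))
(array([635.40860215, 178.25806452]), np.int32(93), array([ 0.66731806, -0.86265013,  0.038     ]))
(array([226.342723  , 204.24882629]), np.int32(213), array([0.60636504, 0.30886394, 0.038     ]))
(array([  2.25641026, 231.66666667]), np.int32(39), array([0.53486884, 0.94933509, 0.038     ]))
(array([195.8592233 , 231.63106796]), np.int32(206), array([0.52875949, 0.39336937, 0.038     ]))
(array([223.09433962, 232.07075472]), np.int32(212), array([0.52664482, 0.3157089 , 0.038     ]))
(array([252.51769912, 235.47787611]), np.int32(226), array([0.51607054, 0.2318421 , 0.038     ]))
(array([223.57746479, 257.79342723]), np.int32(213), array([0.45442291, 0.31207892, 0.038     ]))
(array([  2.89705882, 291.16176471]), np.int32(68), array([0.36864628, 0.92712312, 0.038     ]))
(array([  3.22622951, 345.47868852]), np.int32(305), array([0.22371174, 0.90846083, 0.038     ]))
(array([ 12.12903226, 369.70967742]), np.int32(31), array([0.16087952, 0.87646495, 0.038     ]))
```

```bash
python3 -m jog '[[[0,0,0,0,0,-0.124],[0,0,0,0,0,-0.124],[-0.035,-0.029,-0.006,0,0,0],[-0.035,-0.029,-0.006,0,0,0],[-0.035,-0.029,-0.006,0,0,0],[-0.035,-0.029,-0.006,0,0,0],[-0.035,-0.029,-0.006,0,0,0],[-0.035,-0.029,-0.006,0,0,0],[-0.035,-0.029,-0.006,0,0,0],[-0.035,-0.029,-0.006,0,0,0],[-0.035,-0.029,-0.006,0,0,0],[-0.035,-0.029,-0.006,0,0,0]]]' 0.044 15
python3 -m jog '[[[0,-0.06,0,0,0,0],[0,-0.06,0,0,0,0],[0,-0.06,0,0,0,0],[0,-0.06,0,0,0,0],[0,-0.06,0,0,0,0],[0,0,0,0,0,0],[0,0,0,0,0,0]]]'
python3 - <<'E'
from h import *
d=shot("wrist"); s=d["state"]; print(s["q"],s["tool_pos"],s["eef_rot"]); print(np.array(d["mount"]),d["mtx"])
cv2.imwrite("pics/w1.png",d["frame"][:,:,::-1]); np.save("w1.npy",d,allow_pickle=True)
E
```

```text
clock: 1.65
tool_pos: [0.5046, 0.3143, 0.2987]
eef_rot: [0.0, 1.0, -0.0, -0.0]
contact_force: [0.6, 1.4, 0.1]
opening: 0.496
finger_force: 0.0
clock: 2.52
tool_pos: [0.5034, 0.0161, 0.2987]
eef_rot: [0.0, 1.0, 0.0, -0.0]
contact_force: [-0.6, 0.5, -0.2]
opening: 0.499
finger_force: 0.0
[ 0.09645471  0.46274846 -0.33326554  1.8405004   0.19111836  0.86951033
  1.2418802 ] [0.50337503 0.0160715  0.29865796] [ 4.01166163e-04  9.99999813e-01  4.60000384e-04 -3.29106836e-05]
[[ 5.76675596e-04 -9.57804191e-01 -2.87420944e-01  7.41822833e-02]
 [ 9.99999756e-01  4.39292489e-04  5.42477062e-04 -1.24320461e-03]
 [-3.93324942e-04 -2.87421186e-01  9.57804211e-01 -1.46028711e-01]
 [ 0.00000000e+00  0.00000000e+00  0.00000000e+00  1.00000000e+00]] [[322.17873251   0.         321.57754938]
 [  0.         322.17873251 202.73018958]
 [  0.           0.           1.        ]]
```

View pics/w1.png

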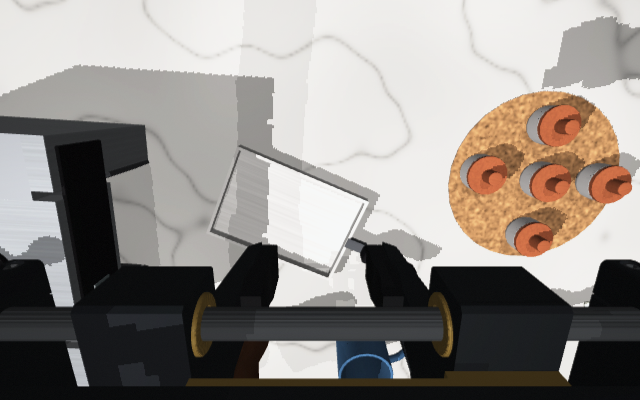

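```bash
python3 - <<'E'
from h import *
im=cv2.imread("pics/w1.png")
cv2.imwrite("pics/c3.png",cv2.resize(im[135:290,200:395],None,fx=4,fy=3.8,interpolation=cv2.INTER_CUBIC))
E
```

```text
(no output)
```

View pics/c3.png

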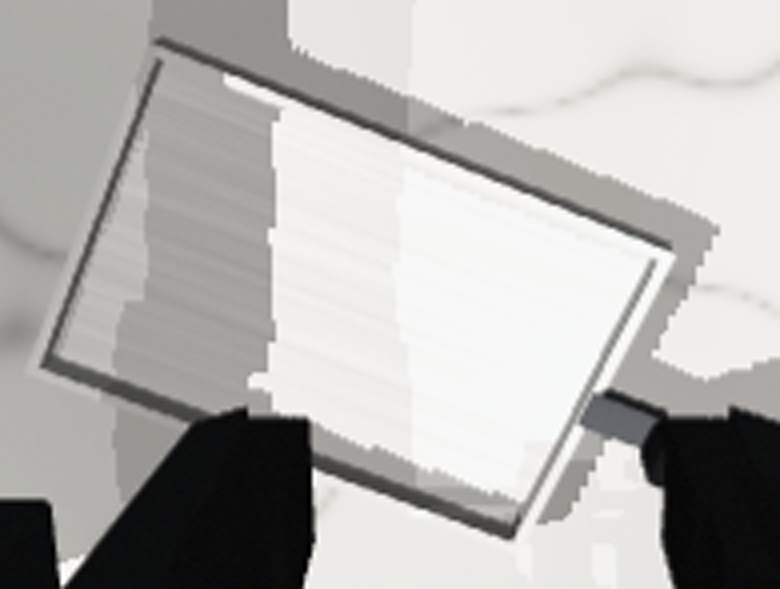

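```bash
python3 - <<'E'
from fit import *
d=np.load("w1.npy",allow_pickle=True).item()
c=np.array([(152,45),(673,252),(515,541),(33,373)],float); px=(c+.5)/[4,3.8]-.5+[200,135]
h=[.096,.067]
M=[(.096,-.067,.018),(-.096,-.067,.018),(-.096,.067,.018),(.096,.067,.018)]
p,e=fit(d,px,M,[.58,-.03,-1.97]); print("tray",p,e)
print("slots",model(p,[(x,y,.004) for x in(.058,0,-.058) for y in(-.029,.029)]).round(4).tolist())
print("handle",model(p,[(-.16,0,.036)]))
for l in lids(d,.038,60): print(l)
E
```

```text
tray [ 0.57770347 -0.03407755 -1.97469399] 2.773165928100923
slots [[0.5282, -0.076, 0.004], [0.5816, -0.0988, 0.004], [0.551, -0.0227, 0.004], [0.6044, -0.0455, 0.004], [0.5738, 0.0307, 0.004], [0.6272, 0.0079, 0.004]]
handle [[0.64058433 0.11304824 0.036     ]]
(array([559.22887324, 125.22676056]), np.int32(1420), array([0.45183961, 0.30767653, 0.038     ]))
(array([486.68006563, 174.72518458]), np.int32(1219), array([0.51376564, 0.22747232, 0.038     ]))
(array([550.13535685, 182.53732568]), np.int32(1219), array([0.52409964, 0.31120566, 0.038     ]))
(array([609.91247974, 184.1012966 ]), np.int32(1234), array([0.52621981, 0.38923391, 0.038     ]))
(array([533.30270793, 238.94003868]), np.int32(1034), array([0.60300156, 0.30428735, 0.038     ]))
```

```bash
python3 - <<'E'
from fit import *
d=np.load("w1.npy",allow_pickle=True).item()
c=np.array([(152,45),(673,252),(515,541),(33,373)],float); px=(c+.5)/[4,3.8]-.5+[200,135]
P=np.array([ray(d,*q,.018)[:2] for q in px]); print(P); print([np.linalg.norm(P[i]-P[(i+1)%4]) for i in range(4)],P.mean(0))
for a,b in((0,1),(3,2),(1,2),(0,3)): v=P[b]-P[a]; print(np.degrees(np.arctan2(v[1],v[0])))
E
```

```text
[[ 0.4800025  -0.09496393]
 [ 0.55468344  0.079208  ]
 [ 0.67240512  0.02535651]
 [ 0.60173441 -0.14638979]]
[np.float64(0.18950752505032414), np.float64(0.12945414567141528), np.float64(0.18571790580403588), np.float64(0.13214869622236494)] [ 0.57720637 -0.0341973 ]
66.79145215143902
67.63366042921496
-24.58160956258892
-22.901716019761754
```

```bash
cat > look.py <<'E'
import sys
from fit import *
for n in sys.argv[1:]:
    d=shot(n); print(n,d["state"]["tool_pos"].round(4),round(d["state"]["clock"],2))
    for l in lids(d,.041,60 if n=="top" else 150):
        if .35<l[2][0]<.72 and -.2<l[2][1]<.5: print("  ",l[0].round(),l[1],l[2][:2].round(4))
E
python3 -m jog '[[[-0.002,0.053,0.02,0,0,0],[-0.003,0.053,0.03,0,0,0],[-0.003,0.053,0.03,0,0,0],[-0.003,0.054,0.03,0,0,0],[0,0,0.03,0,0,0],[0,0,0,0,0,0],[0,0,0,0,0,0]]]'
python3 look.py wrist top
```

```text
clock: 3.45
tool_pos: [0.5148, 0.229, 0.1596]
eef_rot: [0.0, 1.0, 0.0, 0.0]
contact_force: [1.2, -0.3, -0.6]
opening: 0.498
finger_force: 0.0
wrist [0.5148 0.229  0.1596] 3.45
   [421. 274.] 227 [0.5883 0.3195]
top [0.5153 0.2287 0.16  ] 3.5
```

```bash
sed -i 's/<2000/<20000/' fit.py; python3 look.py wrist; python3 - <<'E'
from h import *
d=shot("wrist"); cv2.imwrite("pics/w2.png",d["frame"][:,:,::-1])
E
```

```text
wrist [0.5154 0.2285 0.1601] 3.55
   [423. 119.] 3159 [0.4518 0.3085]
   [324. 194.] 2556 [0.5129 0.2295]
   [419. 205.] 2519 [0.523  0.3118]
   [508. 207.] 2546 [0.5249 0.3883]
   [421. 273.] 262 [0.5885 0.3188]
```

View pics/w2.png

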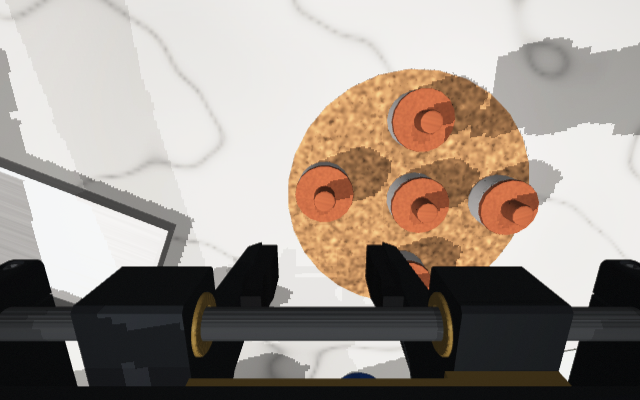

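```bash
python3 -m jog '[[[0,0,0.04,0,0,0],[0,0,0.04,0,0,0],[0,0,0.02,0,0,0],[0,0,0.018,0,0,0],[0,0,0,0,0,0],[0,0,0,0,0,0]]]'
python3 -m jog '[[[0,0,0,0,0,0],[0,0,0,0,0,0],[0,0,0,0,0,0],[0,0,0,0,0,0],[0,0,-0.02,0,0,0],[0,0,-0.04,0,0,0],[0,0,-0.04,0,0,0],[0,0,0,0,0,0]]]' 0 25
```

```text
clock: 4.4
tool_pos: [0.5152, 0.2287, 0.0416]
eef_rot: [0.001, 1.0, 0.0, 0.001]
contact_force: [0.0, -0.1, 0.1]
opening: 0.501
finger_force: 0.0
clock: 5.4
tool_pos: [0.5162, 0.2292, 0.1433]
eef_rot: [0.001, 1.0, 0.001, 0.002]
contact_force: [0.4, 0.2, -1.0]
opening: 0.196
finger_force: 24.9
```

```bash
python3 -m jog '[[[-0.003,-0.03,0,0,0,0],[-0.002,-0.055,0,0,0,0],[-0.002,-0.055,0,0,0,0],[-0.002,-0.055,0,0,0,0],[-0.002,-0.055,0,0,0,0],[-0.002,-0.043,0,0,0,0],[0,-0.01,0.01,0,0,0],[0,0,0.03,0,0,0],[0,0,0.03,0,0,0],[0,0,0.01,0,0,0],[0,0,0,0,0,0]]]'
```

```text
clock: 6.78
tool_pos: [0.5267, -0.0735, 0.0599]
eef_rot: [-0.0, 1.0, 0.0, -0.001]
contact_force: [-1.3, 1.0, 0.1]
opening: 0.195
finger_force: 24.9
```

```bash
python3 -m jog '[[[0,0,0.01,0,0,0],[0,0,0.006,0,0,0],[0,0,0,0,0,0],[0,0,0,0,0,0]]]'
python3 -m jog '[[[0,0,0,0,0,0],[0,0,0,0,0,0],[0,0,-0.03,0,0,0],[0,0,-0.04,0,0,0],[0,0,-0.04,0,0,0],[0,0,0,0,0,0]]]' 0.044
python3 look.py wrist
python3 -m jog '[[[0.006,0.03,0,0,0,0],[0.011,0.055,0,0,0,0],[0.011,0.055,0,0,0,0],[0.011,0.055,0,0,0,0],[0.011,0.055,0,0,0,0],[0.011,0.055,0,0,0,0],[0.011,0.055,0,0,0,0],[0.003,0.022,0,0,0,0],[0,0,0,0,0,0],[0,0,0,0,0,0]]]'
python3 look.py wrist
```

```text
clock: 7.28
tool_pos: [0.5275, -0.0746, 0.0449]
eef_rot: [0.0, 1.0, 0.0, 0.0]
contact_force: [0.8, 0.1, -1.0]
opening: 0.193
finger_force: 24.9
clock: 8.02
tool_pos: [0.5293, -0.0746, 0.1575]
eef_rot: [0.001, 1.0, -0.0, 0.003]
contact_force: [-0.4, -0.4, -0.1]
opening: 0.498
finger_force: 0.0
wrist [ 0.5293 -0.0746  0.1575] 8.03
   [323. 193.] 2587 [ 0.5259 -0.0747]
clock: 9.32
tool_pos: [0.4527, 0.3052, 0.1538]
eef_rot: [0.001, 1.0, -0.001, -0.001]
contact_force: [0.3, -0.6, -0.8]
opening: 0.501
finger_force: 0.0
wrist [0.4527 0.3052 0.1538] 9.32
   [330. 196.] 2667 [0.4505 0.3103]
   [333. 273.] 2112 [0.5215 0.3135]
   [423. 263.] 760 [0.5122 0.3938]
   [325. 353.] 953 [0.6085 0.3068]
```

```bash
python3 -m jog '[[[0,0.004,0.04,0,0,0],[0,0,0.04,0,0,0],[0,0,0.02,0,0,0],[0,0,0.012,0,0,0],[0,0,0,0,0,0],[0,0,0,0,0,0]]]'
python3 -m jog '[[[0,0,0,0,0,0],[0,0,0,0,0,0],[0,0,0,0,0,0],[0,0,0,0,0,0],[0,0,-0.02,0,0,0],[0,0,-0.04,0,0,0],[0,0,-0.04,0,0,0],[0,0,0,0,0,0]]]' 0 25
python3 -m jog '[[[-0.006,-0.02,0,0,0,0],[-0.016,-0.05,0,0,0,0],[-0.016,-0.05,0,0,0,0],[-0.016,-0.05,0,0,0,0],[-0.016,-0.05,0,0,0,0],[-0.016,-0.05,0,0,0,0],[-0.016,-0.05,0,0,0,0],[-0.016,-0.05,0,0,0,0],[-0.011,-0.036,0,0,0,0],[0,0,0,0,0,0],[0,0,0,0,0,0]]]'
```

```text
clock: 10.12
tool_pos: [0.4533, 0.3115, 0.0435]
eef_rot: [0.001, 1.0, 0.0, 0.001]
contact_force: [0.5, -0.3, 0.2]
opening: 0.499
finger_force: 0.0
clock: 11.12
tool_pos: [0.454, 0.3127, 0.1451]
eef_rot: [0.001, 1.0, 0.002, 0.002]
contact_force: [0.0, 0.1, -1.8]
opening: 0.191
finger_force: 25.0
clock: 12.5
tool_pos: [0.5804, -0.0934, 0.1415]
eef_rot: [-0.0, 1.0, 0.001, -0.001]
contact_force: [-0.9, 1.2, -1.6]
opening: 0.194
finger_force: 25.0
```

```bash
python3 -m jog '[[[-0.001,-0.003,0.03,0,0,0],[0,0,0.03,0,0,0],[0,0,0.02,0,0,0],[0,0,0.01,0,0,0],[0,0,0.004,0,0,0],[0,0,0,0,0,0],[0,0,0,0,0,0]]]'
python3 -m jog '[[[0,0,0,0,0,0],[0,0,0,0,0,0],[0,0,-0.03,0,0,0],[0,0,-0.04,0,0,0],[0,0,-0.04,0,0,0],[0,0,0,0,0,0]]]' 0.044
python3 look.py wrist
python3 -m jog '[[[0.006,0.03,0,0,0,0],[0.008,0.055,0,0,0,0],[0.008,0.055,0,0,0,0],[0.008,0.055,0,0,0,0],[0.008,0.055,0,0,0,0],[0.008,0.055,0,0,0,0],[0.008,0.055,0,0,0,0],[0.003,0.05,0,0,0,0],[0,0,0,0,0,0],[0,0,0,0,0,0]]]'
python3 look.py wrist
```

```text
clock: 13.38
tool_pos: [0.5829, -0.0975, 0.0494]
eef_rot: [0.0, 1.0, -0.0, 0.001]
contact_force: [0.4, 1.5, -0.9]
opening: 0.197
finger_force: 25.0
clock: 14.12
tool_pos: [0.5846, -0.0976, 0.162]
eef_rot: [0.001, 1.0, -0.0, 0.003]
contact_force: [0.5, -0.2, 0.6]
opening: 0.497
finger_force: 0.0
wrist [ 0.5846 -0.0976  0.162 ] 14.12
   [351. 126.] 2992 [ 0.527 -0.075]
   [322. 191.] 2480 [ 0.5812 -0.0986]
clock: 15.42
tool_pos: [0.5252, 0.311, 0.1574]
eef_rot: [0.001, 1.0, -0.001, -0.001]
contact_force: [0.0, -0.8, 0.3]
opening: 0.499
finger_force: 0.0
wrist [0.5252 0.311  0.1574] 15.43
   [327. 196.] 2590 [0.5234 0.3139]
   [418. 198.] 2608 [0.5253 0.3907]
   [319. 278.] 2010 [0.6011 0.3071]
```

```bash
python3 -m jog '[[[0,0.002,0.04,0,0,0],[0,0,0.04,0,0,0],[0,0,0.02,0,0,0],[0,0,0.016,0,0,0],[0,0,0,0,0,0],[0,0,0,0,0,0]]]'
python3 -m jog '[[[0,0,0,0,0,0],[0,0,0,0,0,0],[0,0,0,0,0,0],[0,0,0,0,0,0],[0,0,-0.02,0,0,0],[0,0,-0.04,0,0,0],[0,0,-0.04,0,0,0],[0,0,0,0,0,0]]]' 0 25
python3 -m jog '[[[-0.002,-0.03,0,0,0,0],[-0.004,-0.05,0,0,0,0],[-0.004,-0.05,0,0,0,0],[-0.004,-0.05,0,0,0,0],[-0.004,-0.05,0,0,0,0],[-0.004,-0.05,0,0,0,0],[-0.004,-0.05,0,0,0,0],[0,-0.005,0,0,0,0],[0,0,0,0,0,0],[0,0,0,0,0,0]]]'
```

```text
clock: 16.23
tool_pos: [0.5264, 0.3149, 0.0437]
eef_rot: [0.0, 1.0, 0.001, 0.001]
contact_force: [-0.2, -0.4, 0.0]
opening: 0.499
finger_force: 0.0
clock: 17.23
tool_pos: [0.5276, 0.3158, 0.1468]
eef_rot: [0.001, 1.0, 0.002, 0.003]
contact_force: [-0.6, 0.6, -1.9]
opening: 0.191
finger_force: 25.0
clock: 18.48
tool_pos: [0.5512, -0.0183, 0.1426]
eef_rot: [-0.001, 1.0, 0.001, -0.0]
contact_force: [-0.5, -1.0, -2.0]
opening: 0.192
finger_force: 25.0
```

```bash
python3 -m jog '[[[0,-0.002,0.03,0,0,0],[0,0,0.03,0,0,0],[0,0,0.02,0,0,0],[0,0,0.01,0,0,0],[0,0,0.007,0,0,0],[0,0,0,0,0,0],[0,0,0,0,0,0]]]'
python3 -m jog '[[[0,0,0,0,0,0],[0,0,0,0,0,0],[0,0,-0.03,0,0,0],[0,0,-0.04,0,0,0],[0,0,-0.04,0,0,0],[0,0,0,0,0,0]]]' 0.044
python3 look.py wrist
python3 -m jog '[[[-0.005,0.03,0,0,0,0],[-0.009,0.05,0,0,0,0],[-0.009,0.05,0,0,0,0],[-0.009,0.05,0,0,0,0],[-0.009,0.05,0,0,0,0],[-0.009,0.05,0,0,0,0],[-0.003,0.045,0,0,0,0],[0,0,0,0,0,0],[0,0,0,0,0,0]]]'
python3 look.py wrist
```

```text
clock: 19.35
tool_pos: [0.5518, -0.0225, 0.0463]
eef_rot: [0.0, 1.0, 0.0, 0.0]
contact_force: [-0.4, 0.0, -1.8]
opening: 0.192
finger_force: 25.0
clock: 20.1
tool_pos: [0.5535, -0.0224, 0.1587]
eef_rot: [0.001, 1.0, 0.0, 0.003]
contact_force: [0.2, 0.6, -0.7]
opening: 0.502
finger_force: 0.0
wrist [ 0.5535 -0.0224  0.1587] 20.1
   [261. 165.] 2742 [ 0.5265 -0.0738]
   [322. 192.] 2576 [ 0.5496 -0.0235]
   [237. 225.] 2217 [ 0.58   -0.0976]
clock: 21.28
tool_pos: [0.6041, 0.301, 0.1542]
eef_rot: [0.0, 1.0, -0.001, -0.001]
contact_force: [0.8, -0.2, -0.2]
opening: 0.496
finger_force: 0.0
wrist [0.6041 0.301  0.1542] 21.27
   [440. 103.] 3444 [0.5272 0.3905]
   [330. 198.] 2646 [0.6034 0.307 ]
```

```bash
python3 -m jog '[[[-0.001,0.005,0.04,0,0,0],[0,0,0.04,0,0,0],[0,0,0.02,0,0,0],[0,0,0.012,0,0,0],[0,0,0,0,0,0],[0,0,0,0,0,0]]]'
python3 -m jog '[[[0,0,0,0,0,0],[0,0,0,0,0,0],[0,0,0,0,0,0],[0,0,0,0,0,0],[0,0,-0.02,0,0,0],[0,0,-0.04,0,0,0],[0,0,-0.04,0,0,0],[0,0,0,0,0,0]]]' 0 25
python3 -m jog '[[[0,-0.03,0,0,0,0],[0,-0.05,0,0,0,0],[0,-0.05,0,0,0,0],[0,-0.05,0,0,0,0],[0,-0.05,0,0,0,0],[0,-0.05,0,0,0,0],[0,-0.05,0,0,0,0],[0,-0.02,0,0,0,0],[0,0,0,0,0,0],[0,0,0,0,0,0]]]'
```

```text
clock: 22.08
tool_pos: [0.6066, 0.3079, 0.0451]
eef_rot: [0.001, 1.0, 0.001, 0.001]
contact_force: [-0.2, -0.3, 0.8]
opening: 0.498
finger_force: 0.0
clock: 23.08
tool_pos: [0.6079, 0.3088, 0.1485]
eef_rot: [0.001, 1.0, 0.002, 0.003]
contact_force: [0.0, -0.5, -2.4]
opening: 0.191
finger_force: 25.0
clock: 24.32
tool_pos: [0.6054, -0.0395, 0.1437]
eef_rot: [-0.001, 1.0, 0.001, -0.0]
contact_force: [0.3, 0.0, -1.5]
opening: 0.192
finger_force: 25.0
```

```bash
python3 -m jog '[[[0,-0.002,0.03,0,0,0],[0,0,0.03,0,0,0],[0,0,0.02,0,0,0],[0,0,0.01,0,0,0],[0,0,0.007,0,0,0],[0,0,0,0,0,0],[0,0,0,0,0,0]]]'
python3 -m jog '[[[0,0,0,0,0,0],[0,0,0,0,0,0],[0,0,-0.03,0,0,0],[0,0,-0.04,0,0,0],[0,0,-0.04,0,0,0],[0,0,0,0,0,0]]]' 0.044
python3 look.py wrist
python3 -m jog '[[[0.006,0.03,0,0,0,0],[0.01,0.055,0,0,0,0],[0.01,0.055,0,0,0,0],[0.01,0.055,0,0,0,0],[0.01,0.055,0,0,0,0],[0.01,0.055,0,0,0,0],[0.01,0.055,0,0,0,0],[0.01,0.055,0,0,0,0],[0.002,0.02,0,0,0,0],[0,0,0,0,0,0],[0,0,0,0,0,0]]]'
python3 look.py wrist
```

```text
clock: 25.2
tool_pos: [0.6059, -0.0446, 0.0474]
eef_rot: [0.0, 1.0, 0.0, 0.001]
contact_force: [-0.9, -0.1, -0.9]
opening: 0.192
finger_force: 25.0
clock: 25.95
tool_pos: [0.6077, -0.0444, 0.1602]
eef_rot: [0.001, 1.0, 0.0, 0.004]
contact_force: [0.0, -0.1, -0.8]
opening: 0.504
finger_force: 0.0
wrist [ 0.6077 -0.0444  0.1602] 25.95
   [285.  97.] 3288 [ 0.5273 -0.0742]
   [349. 127.] 3028 [ 0.5507 -0.0238]
   [259. 165.] 2697 [ 0.5815 -0.0977]
   [322. 191.] 2561 [ 0.6038 -0.0455]
clock: 27.38
tool_pos: [0.5288, 0.3871, 0.1559]
eef_rot: [0.002, 1.0, -0.002, -0.0]
contact_force: [0.5, 0.9, -0.4]
opening: 0.499
finger_force: 0.0
wrist [0.5288 0.3871 0.1559] 27.38
   [330. 194.] 2636 [0.5256 0.3927]
```

```bash
python3 -m jog '[[[0.001,0.004,0.04,0,0,0],[0,0,0.04,0,0,0],[0,0,0.02,0,0,0],[0,0,0.014,0,0,0],[0,0,0,0,0,0],[0,0,0,0,0,0]]]'
python3 -m jog '[[[0,0,0,0,0,0],[0,0,0,0,0,0],[0,0,0,0,0,0],[0,0,0,0,0,0],[0,0,-0.02,0,0,0],[0,0,-0.04,0,0,0],[0,0,-0.04,0,0,0],[0,0,0,0,0,0]]]' 0 25
python3 -m jog '[[[-0.004,-0.03,0,0,0,0],[-0.007,-0.05,0,0,0,0],[-0.007,-0.05,0,0,0,0],[-0.007,-0.05,0,0,0,0],[-0.007,-0.05,0,0,0,0],[-0.007,-0.05,0,0,0,0],[-0.007,-0.05,0,0,0,0],[0,-0.029,0,0,0,0],[0,0,0,0,0,0],[0,0,0,0,0,0]]]'
```

```text
clock: 28.18
tool_pos: [0.5275, 0.3951, 0.044]
eef_rot: [0.001, 1.0, 0.001, 0.001]
contact_force: [-0.4, 0.0, 0.3]
opening: 0.5
finger_force: 0.0
clock: 29.18
tool_pos: [0.5286, 0.3966, 0.1473]
eef_rot: [0.001, 1.0, 0.003, 0.003]
contact_force: [0.4, 0.4, -2.0]
opening: 0.194
finger_force: 25.0
clock: 30.42
tool_pos: [0.5721, 0.037, 0.1425]
eef_rot: [-0.0, 1.0, 0.001, -0.0]
contact_force: [-0.8, 1.5, -0.9]
opening: 0.197
finger_force: 25.0
```

```bash
python3 -m jog '[[[-0.001,-0.003,0.03,0,0,0],[0,0,0.03,0,0,0],[0,0,0.02,0,0,0],[0,0,0.01,0,0,0],[0,0,0.006,0,0,0],[0,0,0,0,0,0],[0,0,0,0,0,0]]]'
python3 -m jog '[[[0,0,0,0,0,0],[0,0,0,0,0,0],[0,0,-0.03,0,0,0],[0,0,-0.04,0,0,0],[0,0,-0.04,0,0,0],[0,0,-0.05,0,0,0],[0,0,-0.05,0,0,0],[0,0,0,0,0,0]]]' 0.044
python3 look.py wrist top
python3 -m jog '[[[0,0,0,0,0,0.18],[0,0,0,0,0,0.18],[0,0,0,0,0,0.18],[0,0,0,0,0,0.18],[0,0,0,0,0,0.18],[0,0,0,0,0,0.18],[0,0,0,0,0,0.18],[0,0,0,0,0,0.18],[0,0,0,0,0,0.18],[0,0,0,0,0,0.18],[0,0,0,0,0,0.17],[0,0,0,0,0,0]]]' 0.06
python3 - <<'E'
from h import *
d=shot("wrist"); s=d["state"]; print(s["q"],s["tool_pos"],R.from_quat(s["eef_rot"]).as_matrix())
cv2.imwrite("pics/w3.png",d["frame"][:,:,::-1]); np.save("w3.npy",d,allow_pickle=True)
E
```

```text
clock: 31.3
tool_pos: [0.5739, 0.0327, 0.0474]
eef_rot: [0.0, 1.0, 0.0, 0.001]
contact_force: [0.4, -0.9, -2.2]
opening: 0.191
finger_force: 25.0
clock: 32.3
tool_pos: [0.5759, 0.0331, 0.261]
eef_rot: [0.001, 1.0, 0.001, 0.004]
contact_force: [0.7, -0.1, 0.2]
opening: 0.497
finger_force: 0.0
wrist [0.5759 0.0331 0.261 ] 32.3
   [226. 128.] 1578 [ 0.527  -0.0732]
   [273. 149.] 1512 [ 0.5504 -0.0227]
   [321. 169.] 1422 [0.5733 0.0311]
   [210. 176.] 1367 [ 0.5816 -0.0968]
   [256. 195.] 1315 [ 0.6039 -0.0446]
top [0.5743 0.0325 0.2585] 32.35
clock: 33.9
tool_pos: [0.5724, 0.0323, 0.2551]
eef_rot: [0.833, 0.553, -0.002, -0.0]
contact_force: [0.3, -0.2, 0.0]
opening: 0.681
finger_force: 0.0
[-0.22513268  0.60317876  0.14794209  1.71406026 -0.11149402  0.83605344
 -0.42602642] [0.57237883 0.03233216 0.25505958] [[ 0.3877744   0.92174826 -0.00334018]
 [ 0.92175065 -0.38778053 -0.00141281]
 [-0.00259751 -0.00253096 -0.99999342]]
```

View pics/w3.png

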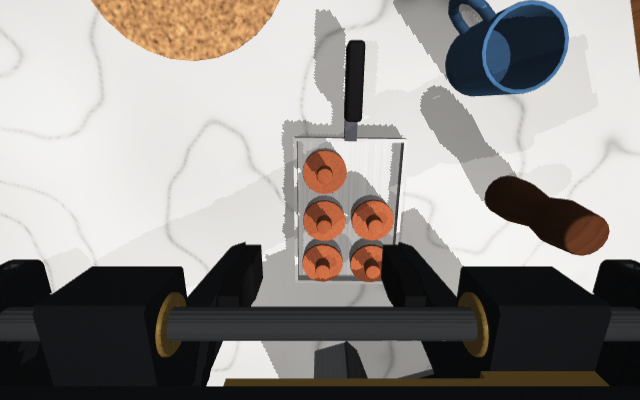

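```bash
python3 - <<'E'
from fit import *
d=np.load("w3.npy",allow_pickle=True).item()
T=R.from_quat(d["state"]["eef_rot"]).as_matrix()
for n,u,z in(("end",(357,42),.048),("base",(351,118),.048),("cA",(296,138),.018),("cB",(405,138),.018),("mug",(490,52),.06)):
    p=ray(d,*u,z); print(n,p.round(4),((p-d["state"]["tool_pos"])@T).round(4))
p=np.array([.578,-.032,0]); a=-1.970
g=p+[-.16*np.cos(a),-.16*np.sin(a),.036]; print("grip from tray fit",g,((g-d["state"]["tool_pos"])@T).round(4))
E
```

```text
end [0.6565 0.1418 0.048 ] [0.1341 0.0356 0.2066]
base [0.6244 0.076  0.048 ] [0.061  0.0316 0.2068]
cA [0.5588 0.0778 0.018 ] [ 0.0372 -0.0296  0.237 ]
cB [0.6764 0.0284 0.018 ] [0.0373 0.098  0.2367]
mug [0.7699 0.0824 0.06  ] [0.1232 0.1632 0.1943]
grip from tray fit [0.64018956 0.11541933 0.036     ] [0.1034 0.0308 0.2187]
```

```bash
python3 -m jog '[[[0.025,0.008,0.03,0,0,0],[0.025,0.008,0.03,0,0,0],[0.025,0.009,0.03,0,0,0],[0.027,0.009,0.03,0,0,0],[0,0,0,0,0,0],[0,0,0,0,0,0],[0,0,0,0,0,0]]]'
python3 - <<'E'
from h import *
d=shot("wrist"); cv2.imwrite("pics/w4.png",d["frame"][:,:,::-1]); s=d["state"]; print(s["tool_pos"])
p=np.array([.578,-.032,0]); a=-1.970
c=lambda x,y,z:[p[0]+x*np.cos(a)-y*np.sin(a),p[1]+x*np.sin(a)+y*np.cos(a),z]
print(proj(d,[c(-.196,0,.048),c(-.16,0,.048),c(-.116,0,.048),c(-.096,.067,.018),c(-.096,-.067,.018)]).round(1).tolist())
E
```

```text
clock: 34.83
tool_pos: [0.6447, 0.1116, 0.1381]
eef_rot: [0.834, 0.552, 0.0, 0.001]
contact_force: [-0.0, -0.0, 0.0]
opening: 0.684
finger_force: 0.0
[0.64470509 0.11160393 0.1381049 ]
[[312.9, 156.5], [313.3, 203.4], [313.8, 255.7], [388.2, 260.9], [241.3, 261.2]]
```

View pics/w4.png

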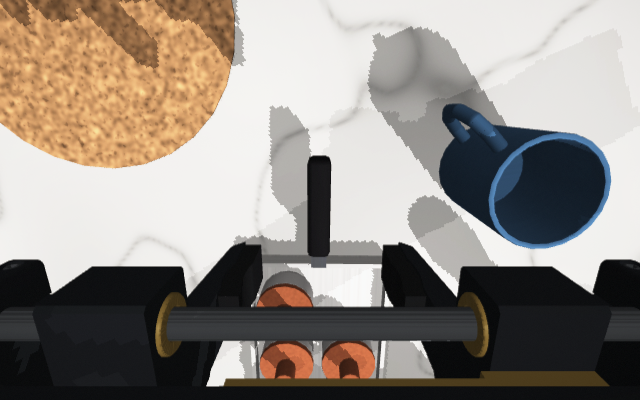

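```bash
python3 -m jog '[[[0,0,0.03,0,0,0],[0,0,0.03,0,0,0],[0,0,0.025,0,0,0],[0,0,0.017,0,0,0],[0,0,0,0,0,0],[0,0,0,0,0,0]]]'
python3 -m jog '[[[0,0,0,0,0,0],[0,0,0,0,0,0],[0,0,0,0,0,0],[0,0,0,0,0,0],[0,0,0,0,0,0]]]' 0 40
```

```text
clock: 35.62
tool_pos: [0.6453, 0.1131, 0.0358]
eef_rot: [0.834, 0.552, 0.001, 0.0]
contact_force: [-0.1, 0.3, 0.6]
opening: 0.68
finger_force: 0.0
clock: 36.25
tool_pos: [0.644, 0.1135, 0.0347]
eef_rot: [0.834, 0.552, -0.0, -0.0]
contact_force: [-1.4, 1.4, 1.3]
opening: 0.196
finger_force: 40.0
```

```bash
python3 - <<'E'
from fit import *
d=shot("top"); im=cv2.GaussianBlur(cv2.imread("pics/top0.png"),(3,3),0).astype(float)
from scipy.ndimage import map_coordinates as mc
p=np.array([.5796,-.3526,-1.633]); Z=.165
C=np.array([(-.125,.135),(.125,.135),(.125,-.135),(-.125,-.135)])
for it in range(4):
    S=[];N=[];O=[];E=[]
    for i in range(4):
        a,b=C[i],C[(i+1)%4]; 
        for t in np.linspace(.08,.92,30):
            m=a+(b-a)*t; n=np.array([(b-a)[1],-(b-a)[0]]); n/=-np.linalg.norm(n)
            q0,q1=proj(d,model(p,[[*m,Z],[*(m+.01*n),Z]])); nn=(q1-q0)/np.linalg.norm(q1-q0)
            s=np.arange(-4,4.01,.25); pts=q0+s[:,None]*nn
            v=np.stack([mc(im[...,k],[pts[:,1],pts[:,0]],order=1) for k in range(3)],1)
            g=np.abs(np.gradient(v,axis=0)).sum(1); j=g.argmax()
            if g[j]>4 and 0<j<len(s)-1: S.append(m);N.append(nn);O.append(q0+s[j]*nn);E.append(i)
    S,N,O,E=map(np.array,(S,N,O,E))
    f=lambda p:(((proj(d,model(p,np.c_[S,np.full(len(S),Z)]))-O)*N).sum(1))
    r=least_squares(f,p,loss="soft_l1"); p=r.x
print(p,[(np.median(f(p)[E==i]).round(2),(E==i).sum()) for i in range(4)])
g=im.mean(2)[180:225,435:480]; ys,xs=np.where(g<45); print("dark",len(xs),xs.mean()+435,ys.mean()+180)
print(proj(d,model(p,[(-.045,0,.165),(-.045,0,.227)])))
s=get_state();T=R.from_quat(s["eef_rot"]).as_matrix();print(T.round(3))
E
```

```text
[ 0.5794836  -0.34697168 -1.65133241] [(np.float64(0.33), np.int64(13)), (np.float64(1.38), np.int64(30)), (np.float64(0.45), np.int64(30)), (np.float64(2.06), np.int64(27))]
dark 454 457.69383259911893 202.51101321585904
[[453.76455332 203.00654594]
 [461.50875155 199.07565221]]
[[ 0.39   0.921 -0.001]
 [ 0.921 -0.39   0.   ]
 [-0.    -0.001 -1.   ]]
```

```bash
python3 -m jog '[[[-0.004,-0.001,0,0,0,-0.02],[-0.006,-0.002,0,0,0,-0.028],[-0.006,-0.002,0,0,0,-0.028],[-0.006,-0.002,0,0,0,-0.028],[-0.006,-0.002,0,0,0,-0.028],[-0.006,-0.002,0,0,0,-0.028],[-0.006,-0.002,0,0,0,-0.028],[-0.006,-0.002,0,0,0,-0.028],[-0.006,-0.002,0,0,0,-0.028],[-0.006,-0.002,0,0,0,-0.028],[-0.006,-0.002,0,0,0,-0.028],[-0.006,0,0,0,0,-0.028]]]'
python3 -m jog '[[[-0.001,0,0,0,0,-0.01],[0,0,0,0,0,0],[0,0,0,0,0,0]]]'
python3 - <<'E'
from fit import *
s=get_state();T=R.from_quat(s["eef_rot"]).as_matrix();print(T.round(3),s["q"])
for n in("side","top"):
    d=shot(n); cv2.imwrite(f"pics/{n}1.png",d["frame"][:,:,::-1]); np.save(n+"1.npy",d,allow_pickle=True)
im=cv2.imread("pics/top1.png"); cv2.imwrite("pics/c5.png",cv2.resize(im[130:280,340:540],None,fx=4,fy=4,interpolation=cv2.INTER_CUBIC))
E
```

```text
clock: 37.8
tool_pos: [0.6059, 0.0559, 0.0347]
eef_rot: [0.731, 0.682, 0.001, -0.003]
contact_force: [-2.9, 8.2, 2.7]
opening: 0.204
finger_force: 40.8
clock: 38.17
tool_pos: [0.6056, 0.0539, 0.0347]
eef_rot: [0.729, 0.685, 0.001, -0.003]
contact_force: [-3.3, 7.5, 2.3]
opening: 0.194
finger_force: 40.9
[[ 0.062  0.998 -0.002]
 [ 0.998 -0.062  0.005]
 [ 0.005 -0.003 -1.   ]] [-0.16044107  0.95445363 -0.00219236  1.7460706  -0.00824398  0.44259369
 -0.21585823]
```

View pics/c5.png

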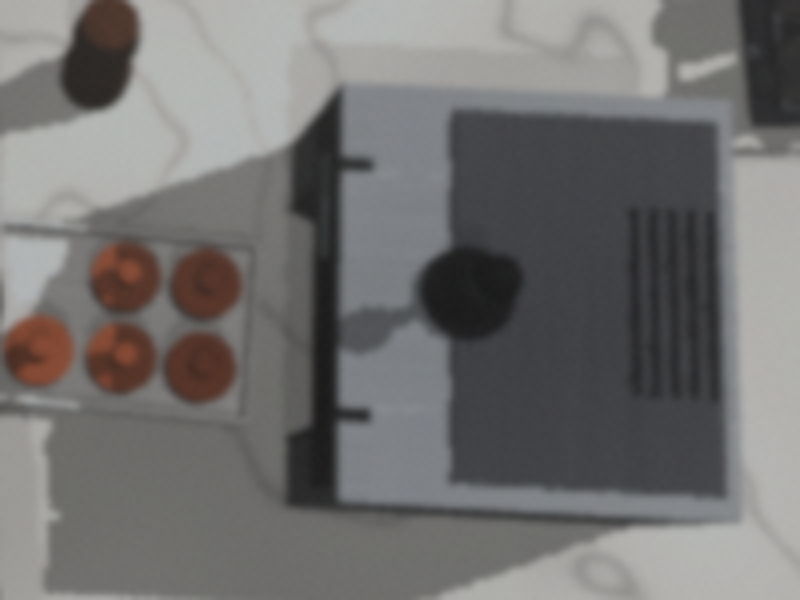

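```bash
python3 - <<'E'
from fit import *
d=np.load("top1.npy",allow_pickle=True).item()
g=lambda p,z: ray(d,*full([p],4,(340,130))[0],z)[:2]
a,b=g((253,246),.018),g((240,424),.018); print("tray end",a,b,(a+b)/2,np.linalg.norm(a-b),"yaw",np.degrees(np.arctan2(*(a-b)[::-1]))-90)
a,b=g((290,211),0),g((287,432),0); print("mouth",a,b,(a+b)/2,np.linalg.norm(a-b))
a,b=g((342,85),.165),g((337,503),.165); print("front top",a,b,(a+b)/2,np.degrees(np.arctan2(*(a-b)[::-1]))-90)
a,b=g((730,103),.165),g((740,520),.165); print("back top",(a+b)/2,np.degrees(np.arctan2(*(a-b)[::-1]))-90)
L=[l for l in lids(d,.043) if -.25<l[2][1]<.1 and .45<l[2][0]<.7]
for l in L: print(l[2][:2])
E
```

```text
tray end [ 0.6418852  -0.20156232] [ 0.51248606 -0.18683012] [ 0.57718563 -0.19419622] 0.13023507571269333 yaw -96.49520625126007
mouth [ 0.67120823 -0.23337279] [ 0.50758681 -0.22370213] [ 0.58939752 -0.22853746] 0.16390696191459495
front top [ 0.72069265 -0.23672991] [ 0.45246888 -0.21992582] [ 0.58658076 -0.22832786] -93.58486590687369
back top [ 0.57234849 -0.47658385] -93.84720417814742
[ 0.6166856  -0.10425598]
[ 0.60939229 -0.16264702]
[ 0.56400926 -0.04266606]
[ 0.55842863 -0.09962873]
[ 0.5513737  -0.15600959]
```

```bash
cat > tr.py <<'E'
from fit import *
d=shot("top"); s=d["state"]; T=R.from_quat(s["eef_rot"]).as_matrix()
L=np.array([l[2][:2] for l in lids(d,.043) if -.35<l[2][1]<.1 and .45<l[2][0]<.7])
print(L.round(4).tolist()); print("tcp",s["tool_pos"].round(4),"toolx deg",np.degrees(np.arctan2(T[1,0],T[0,0])).round(2),"F",s["contact_force"].round(1))
g=np.array([(.058,.029),(.058,-.029),(0,.029),(0,-.029),(-.058,-.029)])
if len(L)==5:
    import itertools
    best=min((least_squares(lambda p:(model(p,np.c_[g,np.zeros(5)])[:,:2]-L[list(q)]).ravel(),[.6,-.1,-1.65]) for q in itertools.permutations(range(5))),key=lambda r:r.cost)
    p=best.x; print("tray",p.round(4),np.degrees(p[2]).round(2),np.abs(best.fun).max().round(4))
    e=p[:2]-[.588,-.2284]; a=-1.635; print("in mouth frame x,y",e@[np.cos(a),np.sin(a)],e@[-np.sin(a),np.cos(a)])
E
python3 -m jog '[[[0,0,0,0,0,-0.02],[0,0,0,0,0,-0.02],[0,0,0,0,0,-0.015],[0,0,0,0,0,0],[0,0,0,0,0,0]]]' 0 55
python3 tr.py
```

```text
clock: 38.9
tool_pos: [0.6037, 0.0513, 0.0347]
eef_rot: [0.71, 0.704, -0.002, -0.003]
contact_force: [-6.3, 3.2, 6.9]
opening: 0.202
finger_force: 56.5
[[0.6213, -0.1063], [0.6163, -0.164], [0.5663, -0.0469], [0.5637, -0.1043], [0.5579, -0.1603]]
tcp [0.6037 0.0513 0.0347] toolx deg 89.47 F [-6.3  3.2  6.9]
tray [ 0.5916 -0.1052 -1.6354] -93.7 0.0015
in mouth frame x,y -0.12321977248522556 -0.004284313903077137
```

```bash
python3 -m jog '[[[-0.004,0.0015,0,0,0,0],[-0.006,0.001,0,0,0,0],[-0.008,0.0005,0,0,0,0],[-0.008,-0.0005,0,0,0,0],[-0.008,-0.0005,0,0,0,0],[-0.008,-0.0005,0,0,0,0],[-0.008,-0.0005,0,0,0,0],[-0.008,-0.0005,0,0,0,0],[-0.006,0,0,0,0,0],[0,0,0,0,0,0]]]'
python3 tr.py
```

```text
clock: 40.2
tool_pos: [0.6054, -0.003, 0.0347]
eef_rot: [0.708, 0.707, 0.003, -0.006]
contact_force: [-3.9, 12.5, 4.5]
opening: 0.201
finger_force: 55.9
[[0.6257, -0.1607], [0.6228, -0.2156], [0.5682, -0.1594], [0.5636, -0.2125]]
tcp [ 0.6054 -0.003   0.0347] toolx deg 89.92 F [-3.9 12.5  4.5]
```

```bash
python3 -m jog '[[[-0.006,-0.001,0,0,0,0],[-0.008,-0.001,0,0,0,0],[-0.01,-0.001,0,0,0,0],[-0.01,-0.001,0,0,0,0],[-0.01,-0.001,0,0,0,0],[-0.01,-0.001,0,0,0,0],[-0.01,-0.0005,0,0,0,0],[-0.01,-0.0005,0,0,0,0],[-0.01,-0.0005,0,0,0,0],[-0.008,-0.0005,0,0,0,0],[-0.006,-0.0005,0,0,0,0],[0,0,0,0,0,0]]]'
python3 tr.py
```

```text
clock: 41.75
tool_pos: [0.597, -0.1056, 0.0347]
eef_rot: [0.709, 0.705, 0.002, -0.004]
contact_force: [-2.9, 11.0, 5.4]
opening: 0.198
finger_force: 55.4
[]
tcp [ 0.597  -0.1056  0.0347] toolx deg 89.73 F [-2.9 11.   5.4]
```

```bash
python3 -m jog '[[[-0.006,-0.0004,0,0,0,0],[-0.008,-0.0005,0,0,0,0],[-0.008,-0.0005,0,0,0,0],[-0.008,-0.0005,0,0,0,0],[-0.008,-0.0005,0,0,0,0],[-0.006,-0.0004,0,0,0,0],[-0.005,-0.0003,0,0,0,0],[0,0,0,0,0,0]]]'
python3 -m jog '[[[-0.004,-0.0002,0,0,0,0],[-0.003,-0.0002,0,0,0,0],[0,0,0,0,0,0]]]'
```

```text
clock: 42.8
tool_pos: [0.5937, -0.1537, 0.0347]
eef_rot: [0.709, 0.706, 0.002, -0.004]
contact_force: [-2.9, 12.1, 5.8]
opening: 0.199
finger_force: 55.4
clock: 43.18
tool_pos: [0.5934, -0.1599, 0.0347]
eef_rot: [0.708, 0.706, 0.003, -0.004]
contact_force: [-2.2, 14.3, 6.8]
opening: 0.194
finger_force: 55.4
```

```bash
python3 -m jog '[[[-0.004,-0.0002,0,0,0,0],[-0.004,-0.0002,0,0,0,0],[0,0,0,0,0,0]]]'
python3 -m jog '[[[-0.003,-0.0002,0,0,0,0],[-0.003,-0.0002,0,0,0,0],[0,0,0,0,0,0]]]'
```

```text
clock: 43.55
tool_pos: [0.5932, -0.166, 0.0347]
eef_rot: [0.708, 0.706, 0.004, -0.005]
contact_force: [-2.2, 17.7, 7.5]
opening: 0.195
finger_force: 55.5
clock: 43.92
tool_pos: [0.5932, -0.1661, 0.0347]
eef_rot: [0.707, 0.707, 0.006, -0.008]
contact_force: [-3.4, 26.7, 10.1]
opening: 0.197
finger_force: 55.6
```

```bash
python3 -m jog '[[[0.003,0,0,0,0,0],[0.003,0,0,0,0,0],[0,0,0,0,0,0]]]'
python3 -m jog '[[[0,0,0,0,0,0],[0,0,0,0,0,0],[0,0,0,0,0,0]]]' 0.044
python3 -m jog '[[[0,0,-0.02,0,0,0],[0,0,-0.05,0,0,0],[0,0,-0.05,0,0,0],[0.02,0,-0.05,0,0,0],[0.05,0,-0.05,0,0,0],[0.05,0,-0.05,0,0,0],[0.04,0,-0.03,0,0,0],[0,0,0,0,0,0],[0,0,0,0,0,0]]]'
python3 - <<'E'
from h import *
print(get_state()["q"].round(3))
d=shot("top"); im=d["frame"][:,:,::-1]; np.save("top2.npy",d,allow_pickle=True)
cv2.imwrite("pics/c6.png",cv2.resize(im[130:280,340:540],None,fx=4,fy=4,interpolation=cv2.INTER_CUBIC))
E
```

```text
clock: 44.3
tool_pos: [0.5932, -0.166, 0.0347]
eef_rot: [0.708, 0.706, 0.004, -0.005]
contact_force: [-2.0, 16.9, 6.5]
opening: 0.201
finger_force: 55.5
clock: 44.68
tool_pos: [0.593, -0.1773, 0.0347]
eef_rot: [0.71, 0.704, -0.0, 0.0]
contact_force: [0.5, 0.2, 1.1]
opening: 0.496
finger_force: 0.0
clock: 45.8
tool_pos: [0.5936, -0.0288, 0.3236]
eef_rot: [0.71, 0.704, -0.0, 0.0]
contact_force: [0.3, -0.9, 0.4]
opening: 0.499
finger_force: 0.0
[ 0.019  0.554 -0.083  1.552  0.052  1.038 -0.087]
```

View pics/c6.png

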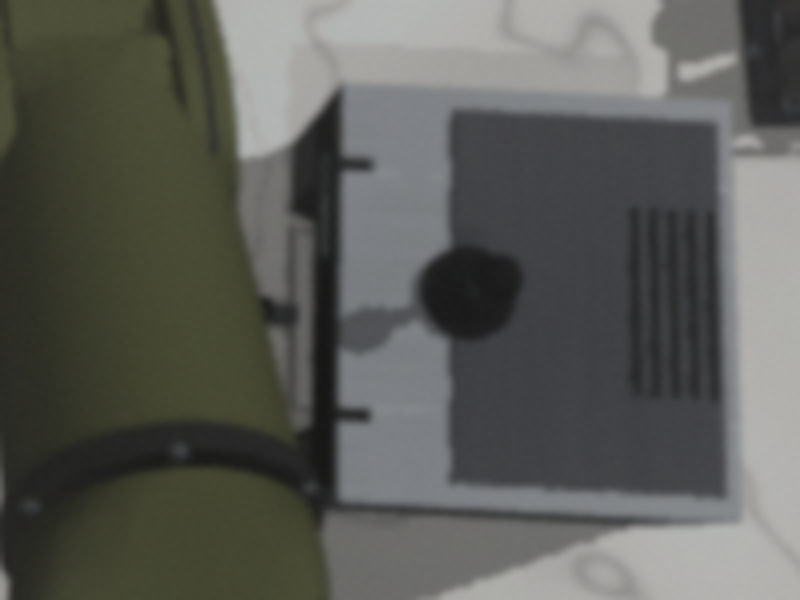

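```bash
python3 -m jog '[[[0,0.007,0,0,0,0.055],[-0.045,0,0,0,0,0],[-0.045,0,0,0,0,0],[-0.045,0,0,0,0,0],[-0.045,0,0,0,0,0],[-0.04,0,0,0,0,0],[-0.02,0,0,0,0,0],[0,0,0,0,0,0],[0,0,0,0,0,0]]]' 0.06
python3 - <<'E'
from h import *
a=shot("wrist"); d=shot("top"); im=d["frame"][:,:,::-1]; np.save("w5.npy",a,allow_pickle=True)
s=a["state"]; T=R.from_quat(s["eef_rot"]).as_matrix(); print(s["tool_pos"],T.round(3))
b=cv2.resize(im[170:250,390:440],None,fx=8,fy=7.4,interpolation=cv2.INTER_CUBIC)[:400*1]
b=cv2.resize(im[175:245,405:433],None,fx=8,fy=5.7142858,interpolation=cv2.INTER_CUBIC)
print(b.shape); cv2.imwrite("pics/c7.png",np.hstack([a["frame"][:400,110:540,::-1],b[:400]]))
print(proj(a,[[.583,-.308,.227],[.583,-.308,.241]]))
E
```

```text
clock: 46.98
tool_pos: [0.5867, -0.2648, 0.3228]
eef_rot: [0.728, 0.686, 0.001, -0.001]
contact_force: [-0.3, 1.2, -0.8]
opening: 0.681
finger_force: 0.0
[ 0.58672775 -0.26481486  0.32281267] [[ 0.06   0.998 -0.   ]
 [ 0.998 -0.06   0.002]
 [ 0.002 -0.    -1.   ]]
(400, 224, 3)
[[319.99874157 254.0078718 ]
 [319.89553585 261.86240046]]
```

View pics/c7.png

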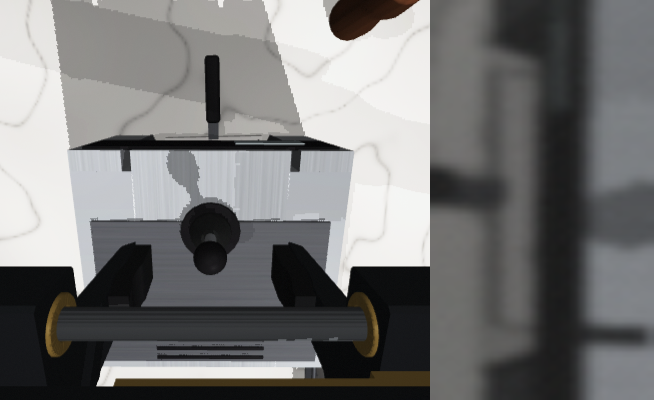

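```bash
python3 -m jog '[[[-0.022,0,0,0,0,0],[-0.022,0,0,0,0,0],[0,0,0.03,0,0,0],[0,0,0.04,0,0,0],[0,0,0.025,0,0,0],[0,0,0.015,0,0,0],[0,0,0,0,0,0],[0,0,0,0,0,0]]]'
python3 -m jog '[[[0,0,0,0,0,0],[0,0,0,0,0,0],[0,0,0,0,0,0],[0,0,0,0,0,0]]]' 0 10
```

```text
clock: 48.08
tool_pos: [0.5843, -0.3118, 0.2142]
eef_rot: [0.729, 0.685, 0.0, 0.001]
contact_force: [-0.4, 0.7, -0.2]
opening: 0.674
finger_force: 0.0
clock: 48.58
tool_pos: [0.5835, -0.3111, 0.2133]
eef_rot: [0.729, 0.685, -0.0, 0.0]
contact_force: [-1.1, 0.6, 0.9]
opening: 0.307
finger_force: 10.0
```

```bash
python3 -m jog '[[[-0.006,0,0.0005,0,0,0],[-0.006,0,0.001,0,0,0],[-0.007,0,0.0015,0,0,0],[-0.006,0,0.002,0,0,0],[0,0,0,0,0,0],[0,0,0,0,0,0],[0,0,0,0,0,0],[0,0,0,0,0,0]]]'
python3 - <<'E'
from h import *
a=shot("wrist"); cv2.imwrite("pics/w6.png",a["frame"][:,:,::-1])
E
```

```text
clock: 49.58
tool_pos: [0.5822, -0.3353, 0.2079]
eef_rot: [0.728, 0.685, 0.0, -0.0]
contact_force: [1.8, 4.4, 0.6]
opening: 0.307
finger_force: 10.0
```

View pics/w6.png

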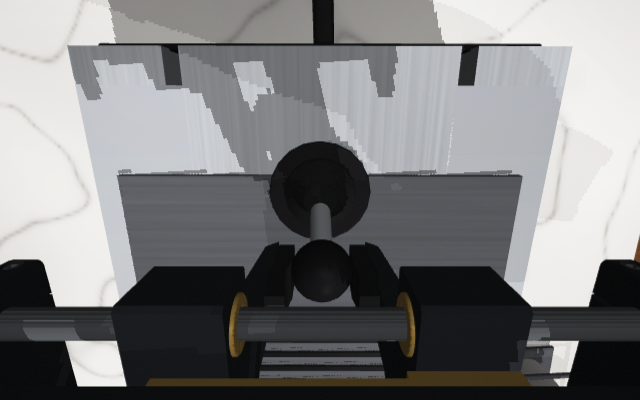

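```bash
python3 -m jog '[[[0,0,0,0,0,0],[0,0,0,0,0,0],[0,0,0,0,0,0],[0,0,0,0,0,0],[0,0,0,0,0,0],[0,0,0,0,0,0],[0,0,0,0,0,0],[0,0,0,0,0,0],[0,0,0,0,0,0],[0,0,0,0,0,0],[0,0,0,0,0,0],[0,0,0,0,0,0]]]'
python3 -m jog '[[[0,0,0,0,0,0],[0,0,0,0,0,0],[0,0,0,0,0,0],[0,0,0,0,0,0],[0,0,0,0,0,0],[0,0,0,0,0,0],[0,0,0,0,0,0],[0,0,0,0,0,0],[0,0,0,0,0,0]]]'
```

```text
clock: 51.12
tool_pos: [0.5821, -0.3353, 0.2078]
eef_rot: [0.729, 0.685, 0.0, -0.0]
contact_force: [0.2, 5.2, -0.1]
opening: 0.31
finger_force: 10.0
clock: 52.25
tool_pos: [0.5821, -0.3354, 0.2078]
eef_rot: [0.729, 0.685, 0.0, -0.0]
contact_force: [1.0, 4.5, -0.8]
opening: 0.309
finger_force: 10.0
```

Held. Return, release, lift clear and check.

```bash
python3 -m jog '[[[0.007,0,-0.002,0,0,0],[0.007,0,-0.0015,0,0,0],[0.007,0,-0.001,0,0,0],[0.004,0,-0.0005,0,0,0],[0,0,0,0,0,0],[0,0,0,0,0,0]]]'
python3 -m jog '[[[0,0,0,0,0,0],[0,0,0,0,0,0],[0,0,0,0,0,0],[0,0,-0.02,0,0,0],[0,0,-0.04,0,0,0],[0,0,-0.04,0,0,0],[0,0,-0.02,0,0,0],[0.045,0,0,0,0,0],[0,0,0,0,0,0],[0,0,0,0,0,0],[0,0,0,0,0,0],[0,0,0,0,0,0]]]' 0.06
python3 - <<'E'
from h import *
a=shot("wrist"); cv2.imwrite("pics/w7.png",a["frame"][:,:,::-1]); print(proj(a,[[.583,-.310,.227]]))
E
```

```text
clock: 53.0
tool_pos: [0.583, -0.3117, 0.2129]
eef_rot: [0.729, 0.685, -0.001, -0.0]
contact_force: [-0.7, -0.7, -2.5]
opening: 0.305
finger_force: 10.0
clock: 54.5
tool_pos: [0.586, -0.2672, 0.3328]
eef_rot: [0.729, 0.684, -0.0, -0.0]
contact_force: [0.0, -0.7, -1.2]
opening: 0.677
finger_force: 0.0
[[321.06183127 248.11926946]]
```

View pics/w7.png

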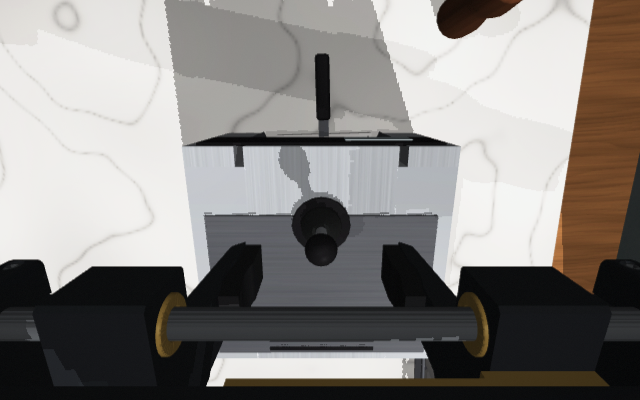

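The last picture shows the stick upright again, with the ball at (321,249) against a predicted (321,248). The tray front is flush with the oven and only the handle is outside, at about (322,90). Nothing is in contact with the robot.

```bash
python3 -c "
from plant import *
print(finish_job())"
```

```text
the job is handed in; nothing more can be done
None
```

I handed in the job after about 55 s of robot time: all five pots went upright onto the tray, the tray went in until it met the stop, and the stick was held back over 2 s and is upright again. The pots could not be seen once inside the oven, and the hand-in returned no verdict.

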